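# Hang the scrap box on its stud

### The arm

A 7-joint arm with a two-finger parallel gripper is mounted at the origin on the work surface. World frame = base frame: x ahead of the robot, y to its left, z up, the work surface at z = 0. Lengths are in m, angles in rad, forces in N, time in s.
With the tool pointing down it reaches from about 0.35 to 0.9 m from the base axis. Payload 8.1 kg.
Tool frame: the origin (TCP) lies at the very end of the fingers, on their centre line; the grasp point (between the pads) lies 19 mm behind it; z points along the fingers, y is the line along which they close (so a half turn about z gives the same grasp; the last joint's range is limited). The gripper opens to 85 mm and grips with 20 to 120 N. Pads are 22 mm wide; open, the fingers measure 114 mm over their backs; the gripper's body (76 mm by 85 mm) begins 54 mm behind the grasp point. The pads swing forward as they close: fully open they stand 13 mm farther back than shut.
Start: joints at [1.154, 0.434, 0.025, 1.573, -0.012, 1.134, -0.075], TCP at [0.193, -0.595, 0.209] pointing down, gripper open.
Joint ranges: [-2.62, 2.62], [-0.44, 2.09], [-1.27, 1.32], [0.08, 2.57], [-1.32, 4.46], [0.12, 2], [-2.74, 2.74]. Speed limits (rad/s): [2.22, 2.22, 3.01, 3.01, 3.14, 3.14, 3.14].

### API

Orientations are given as a 3x3 rotation matrix whose columns are the frame's x, y, z axes.
In Python, from workcell import ctrl, vision gives the robot as it stands. The module is installed in compiled form; this text tells all that it offers.
- The arm moves only by the tool move_arm, never from a script. Its arguments are lists of equal length, an entry for each row: "translation": the shift along the tool's x, y, z in cm, a list of three; "yaw": the turn about the tool's z in rad; "grip": the finger opening in cm, from 0 to 8.54. In form: {"translation": [[dx, dy, dz], ...], "yaw": [yaw, ...], "grip": [grip, ...]}. A call has exactly 8 rows; each row is the pose to reach, as a shift and turn from the pose commanded when the call began, along the tool's axes at that moment; what a row does not reach only later rows make up. A row lasts 1/10 s, in which the tool goes at most 50 mm and 8.59 degrees, less where a joint would pass 70% of its speed; a pose out of reach is approached as far as the arm can. A call with a gripper value outside its range is refused whole. The fingers move at their own pace and stop on an object; the grip force is fixed at half the most. Time passes only in rows, so rows that repeat a pose let the fingers close, or fill a call up. It gives the time, the measured TCP pose, the force, the opening and the grip force at its end, in the units of the state.
- ctrl.read_state(): the state, without advancing time (a new reading comes with each control period).
- vision.capture(name): name is "scene" or "side" or "wrist"; returns the picture (480x640x3 uint8, red, green, blue); there is no depth.
- vision.get_calibration(name): a dict with "fx", "fy", "cx", "cy" (pixels), "R" (3x3) and "t" (3): a world point X has camera coordinates R X + t. Camera axes: x right, y down, z forward; pixel columns grow to the right and rows downward; lengths in m; the calibration is good to about 2 mm. A picture is of the moment at which its call begins: read the wrist's pose just before it. get_calibration takes no time and is no camera call; for the wrist camera it gives the pose at the moment of the call.
- ctrl.job_done(): hands the job in; it is judged then, once.
The state is a dict: "time_s": time; "joint_positions": joint angles; "qvel": joint speeds; "joint_torque": joint torques, N m; "tcp_pos": TCP position; "ee_rot": TCP orientation; "wrist_force": force on the tool from outside, world axes, zero at the start; "wrist_torque": the same for the moment, N m; "grip_width": finger opening in m; "grasp_force": force on a finger pad.
Only numpy, scipy, OpenCV 4.12 (cv2) and the standard library are available. Lean on these libraries where they do the work, as an engineer would, in place of code of your own. Each camera call takes 0.05 s, during which the arm holds its last target. There are 200 camera calls.

### The job

Hang the sheet-metal scrap box, with the two brass offcuts in it, on the stud of the upright board: press the large end of the keyhole in its back plate over the stud's head until the plate lies flat on the board, then lower the box by hand until it is fully down and locked on the stud, and let go. Do not let the box drop, keep the offcuts in it, and leave the steel block, the jar and the saw where they are.

Things in the scene. Friction and masses are not known exactly. Their poses are not given: they have to be found in the camera images.
- board: upright plywood board of a plier rack, fixed to the bench, 200 wide, 155 high, 18 thick; a rail with pliers and steel angles are behind it. Origin: on the bench, at the foot of the middle of its front face; z up, y along the board, x into the board: the front face is the plane x = 0 and looks to -x. A single steel stud sticks out of the front face, 130 above the bench.
- board_mid (a point): point on the board's front face, on its middle line, 130 above the bench. The stud is level with it but was screwed in by eye: its axis is anywhere within 12 mm to either side (along board y) and is not tracked: look or feel for it. Stud: shank 6 in diameter, 7 long, then a pan head 14 in diameter, 3 thick, its outer face 10 from the board.
- box: open-topped box of bare sheet metal, upright and loose on the bench, 250 to 420 g. 80 deep (x), 52 wide (y), 55 high, walls 3; can be gripped across its two side walls. Its rear wall is a plate 4 thick, 52 wide, 115 high, rising 60 above the rim. Origin: centre of the underside; z up, x towards the plate, whose rear face is at x = +40 mm; the front wall is at x = -40.
- keyhole (a point): centre of the keyhole's large end, on the rear face of the box's back plate (box x = +40, y = 0, z = 80 mm). The large end is a round hole 18 in diameter right through the plate; above it, on the same middle line, a slot 9 wide runs up to z = 101 of the box.
- slot_end (a point): where the stud's axis lies in the box when it is fully down: near the top of the slot, on the plate's rear face (box x = +40, y = 0, z = 98 mm). Fully down the underside hangs 32 above the bench, 18 lower than when the head passes the large end.
- strip: brass strip offcut 40 x 14 x 4 lying in the box; origin at the centre of its underside
- disc: brass disc offcut, 20 in diameter, 4 thick, lying in the box; origin at the centre of its underside
- block: steel bench block 65 x 65 x 20, loose on the bench, to be left alone; origin at the centre of its underside
- jar: closed glass jar 54 in diameter, 60 high, loose on the bench, to be left alone; origin at the centre of its underside
- saw: jeweller's saw frame lying flat, about 260 x 100 x 28 high, loose on the bench, to be left alone; x runs along it from the black handle (negative) to the frame's toe, y from the blade to the back of the frame; origin on the bench near the blade's middle
There are look-alikes about, which are no part of the job. There is more than one size of the box; the job needs the smallest.

How it is judged:
By the outcome, as a careful person would: the job done as asked, in the order asked, and still so for the second after the job is handed in, with the robot touching nothing.
It also fails if it takes over 51 s, if anything falls off the work surface, if the arm or the gripper's body presses on something with over 40 N, if the wrist force passes 120 N, or if a joint passes its speed limit or range.

## Working session

There is one attempt and no reset: what is moved stays moved. The work goes in short steps, Python scripts to look and compute and a tool call to move; the robot and the scene stay as the last step left them, time stands still between calls to the robot, and variables do not carry over. Pictures are saved under pics/ and viewed, at most 10 in all, crops included, and the job is handed in when it is done.

Besides the shell and the picture viewer there is one more tool, called after ">>>" in YAML: its name, and indented under it one key for each argument. move_arm: Moves the arm, as the interface text tells. Its arguments: {"type":"object","properties":{"translation":{"type":"array","items":{"type":"array","items":{"type":"number"}}},"yaw":{"type":"array","items":{"type":"number"}},"grip":{"type":"array","items":{"type":"number"}}},"required":["translation","yaw","grip"]}

```bash
mkdir -p pics; python3 - <<'E'
from workcell import ctrl, vision
import cv2,numpy as np
for n in ["scene","side"]:
    im=vision.capture(n); cv2.imwrite(f"pics/{n}0.png",im[:,:,::-1]); c=vision.get_calibration(n)
    print(n,c["fx"],c["cx"],c["cy"],"C",np.round(-np.array(c["R"]).T@np.array(c["t"]),3),np.round(c["R"],2).tolist())
s=ctrl.read_state();print(s["time_s"],s["tcp_pos"],np.round(s["ee_rot"],3).tolist(),s["grip_width"])
E
```

```text
scene 523.267718153324 316.5257568024088 241.90815800180977 C [ 1.019 -0.639  0.831] [[0.82, 0.57, 0.01], [0.41, -0.57, -0.71], [-0.4, 0.59, -0.7]]
side 541.1264074116026 313.6743397182322 245.23871653473276 C [ 0.271 -0.605  0.844] [[0.86, -0.52, 0.01], [-0.38, -0.65, -0.66], [0.35, 0.56, -0.75]]
0.1 [ 0.19271187 -0.59403297  0.20831222] [[0.951, 0.309, -0.001], [0.309, -0.951, 0.001], [-0.0, -0.001, -1.0]] 0.08557930225290046
```

View pics/scene0.png

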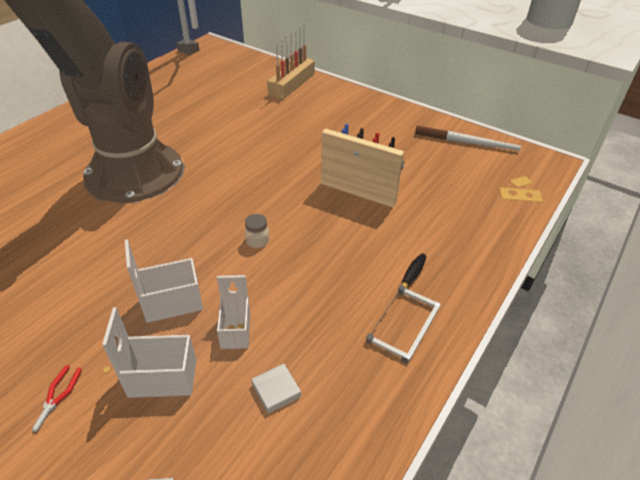

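View pics/side0.png

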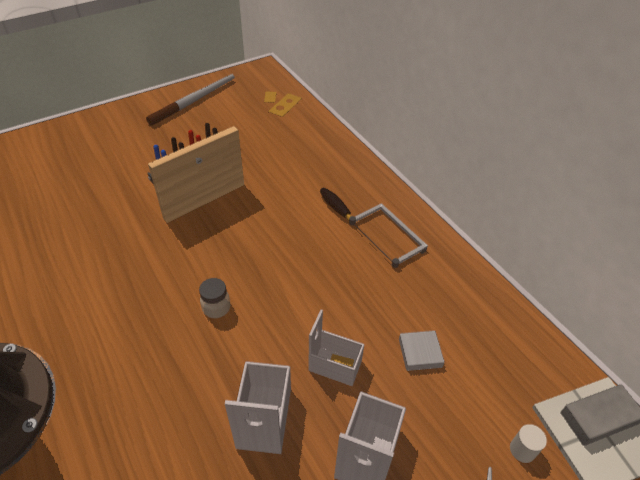

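Candidates for the box: scene (165,285) large, (155,360) large, and (233,315) small with brass. The last is side (336,352). The jar is at scene (256,232), the block at (276,388) and the saw at (405,310). The board is at (360,167), with its stud near scene (358,154) and side (199,161). I choose the smallest box and check it in a close crop.

```bash
python3 - <<'E'
import cv2,numpy as np
a=cv2.imread("pics/scene0.png");b=cv2.imread("pics/side0.png")
def c(i,u,v):return cv2.resize(i[v:v+75,u:u+100],(400,300),interpolation=cv2.INTER_CUBIC)
m=np.vstack([np.hstack([c(a,185,273),c(b,290,310)]),np.hstack([c(a,310,128),c(b,150,125)])])
b=[(x) for x in range(0,800,80)]
for x in b: cv2.line(m,(x,0),(x,6),(0,0,255),1)
for y in range(0,600,40): cv2.line(m,(0,y),(6,y),(0,0,255),1)
cv2.imwrite("pics/crop1.png",m)
E
```

```text
(no output)
```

View pics/crop1.png

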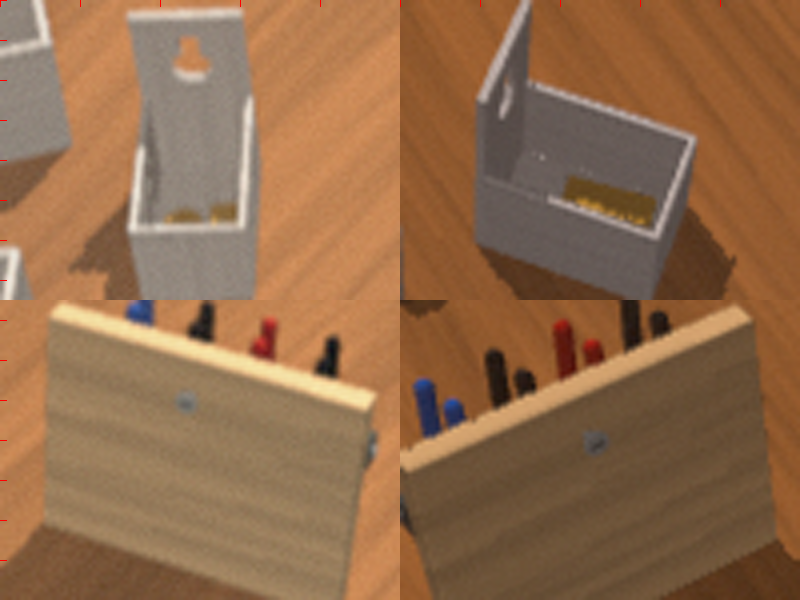

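The crop shows the smallest box, brass in it, plate top edge at scene (217,276.5)-(246,276). The stud head is at scene (356.5,153.5) and side (199,160).

```bash
cat > h.py <<'E'
from workcell import ctrl, vision
import cv2,numpy as np
def ray(c,p):
    R,t=np.array(c["R"]),np.array(c["t"]); d=R.T@np.array([(p[0]-c["cx"])/c["fx"],(p[1]-c["cy"])/c["fy"],1.]); return -R.T@t,d
def onz(c,p,z):
    o,d=ray(c,p); return o+d*(z-o[2])/d[2]
def tri(cs,ps):
    A=np.zeros((3,3));b=np.zeros(3)
    for c,p in zip(cs,ps):
        o,d=ray(c,p);d=d/np.linalg.norm(d);M=np.eye(3)-np.outer(d,d);A+=M;b+=M@o
    return np.linalg.solve(A,b)
def proj(c,X):
    q=np.array(c["R"])@X+np.array(c["t"]);return np.array([c["fx"]*q[0]/q[2]+c["cx"],c["fy"]*q[1]/q[2]+c["cy"]])
E
python3 - <<'E'
from h import *
a=vision.get_calibration("scene");b=vision.get_calibration("side")
p=lambda n,x:print(n,np.round(x*1000,1))
for n,c,u,z in [("plTL",a,(217,276.5),.115),("plTR",a,(245.75,276),.115),("frL",a,(217.75,331.75),.055),("frR",a,(245.75,331.5),.055),
 ("s pl1",b,(322,310),.115),("s pl2",b,(310,335),.115),("s fr1",b,(363.25,344.5),.055),("s fr2",b,(354.5,369.5),.055),
 ("bTL",a,(322,133.5),.155),("bTR",a,(402,155.5),.155),("bBL",a,(321.25,183.5),0),
 ("s bTL",b,(152,167.5),.155),("s bTR",b,(238,130),.155),("s bBR",b,(243.75,185),0),
 ("stud",a,(356.5,153.5),.13),("s stud",b,(199,160.25),.13),("jar",a,(256,222),.06),("s jar",b,(213,289),.06)]: p(n,onz(c,u,z))
p("tri",tri([a,b],[(356.5,153.5),(199,160.25)]))
E
```

```text
plTL [ 510.1 -215.9  115. ]
plTR [ 552.  -184.5  115. ]
frL [ 559.5 -278.2   55. ]
frR [ 600.1 -248.6   55. ]
s pl1 [ 551.9 -186.4  115. ]
s pl2 [ 510.9 -217.1  115. ]
s fr1 [ 597.9 -246.6   55. ]
s fr2 [ 559.2 -277.7   55. ]
bTL [432.1 234.7 155. ]
bTR [626.7 266.  155. ]
bBL [427.5 242.8   0. ]
s bTL [428.4 240.5 155. ]
s bTR [623.9 265.  155. ]
s bBR [623.8 266.5   0. ]
stud [522.7 244.7 130. ]
s stud [524. 245. 130.]
jar [431.4 -15.8  60. ]
s jar [428.3 -16.4  60. ]
tri [523.6 243.3 131.3]
```

>>> move_arm:
  translation:
    - [2.9,-1.35,-0.3]
    - [5.8,-2.7,-0.6]
    - [8.7,-4.05,-0.9]
    - [11.6,-5.4,-1.2]
    - [14.5,-6.75,-1.5]
    - [17.4,-8.1,-1.8]
    - [20.3,-9.45,-2.1]
    - [23.2,-10.8,-2.4]
  yaw: [-0.12,-0.24,-0.36,-0.48,-0.6,-0.72,-0.84,-0.96]
  grip: [8,8,8,8,8,8,8,8]

```text
time_s: 0.9
tcp_pos: [0.3808, -0.4191, 0.2328]
ee_rot: [[0.288, 0.958, -0.001], [0.958, -0.288, 0.0], [0.0, -0.001, -1.0]]
wrist_force: [-0.6, 0.3, 0.3]
grip_width: 0.08
grasp_force: 0.0
```

```bash
cat >> h.py <<'E'
def goal(P,head):  # TCP goal in mm, tool-x heading deg -> tool-axis move
    s=ctrl.read_state();R=np.array(s["ee_rot"]);p=np.array(s["tcp_pos"])
    h=np.degrees(np.arctan2(R[1,0],R[0,0]))
    if P is not None: print("move cm",np.round(R.T@(np.array(P)/1000-p)*100,2),"yaw",round(-np.radians((head-h+180)%360-180),3))
    print("t",round(s["time_s"],2),"tcp",np.round(p*1000,1),"head",round(h,2),"tilt",np.round(R[:,2],3),"F",np.round(s["wrist_force"],1),"T",np.round(s["wrist_torque"],2),"w",round(s["grip_width"]*1000,1),"gf",round(s["grasp_force"],1),"q",np.round(s["joint_positions"],2))
E
python3 - <<'E'
from h import *
goal((564.9,-245.7,250),127.2)
c=vision.get_calibration("wrist");s=ctrl.read_state();R=np.array(s["ee_rot"]);C=-np.array(c["R"]).T@np.array(c["t"])
print("cam in tool",np.round(R.T@(C-s["tcp_pos"])*1000),np.round(R.T@np.array(c["R"]).T,2).tolist(),c["fx"])
E
```

```text
move cm [21.91 12.63 -1.72] yaw -0.942
t 0.9 tcp [ 380.8 -419.1  232.8] head 73.25 tilt [-0.001  0.    -1.   ] F [-0.6  0.3  0.3] T [-0.01 -0.01 -0.03] w 80.0 gf 0.0 q [ 0.94  0.34 -0.26  1.67  0.09  1.15  0.36]
cam in tool [  76.    2. -164.] [[-0.0, -0.95, -0.3], [1.0, -0.0, -0.0], [0.0, -0.3, 0.95]] 383.5930373811455
```

>>> move_arm:
  translation:
    - [2.75,1.6,-0.2]
    - [5.5,3.2,-0.4]
    - [8.25,4.75,-0.6]
    - [11,6.3,-0.8]
    - [13.7,7.9,-1.0]
    - [16.4,9.5,-1.3]
    - [19.2,11.1,-1.5]
    - [21.9,12.6,-1.7]
  yaw: [-0.12,-0.24,-0.36,-0.48,-0.6,-0.72,-0.84,-0.94]
  grip: [7.6,7.6,7.6,7.6,7.6,7.6,7.6,7.6]

```text
time_s: 1.7
tcp_pos: [0.5655, -0.2466, 0.2497]
ee_rot: [[-0.603, 0.798, -0.001], [0.798, 0.603, 0.0], [0.001, -0.0, -1.0]]
wrist_force: [0.2, -0.7, -0.4]
grip_width: 0.0759
grasp_force: 0.0
```

```bash
python3 - <<'E'
from h import *
goal((564.9,-245.7,150),127.2)
c=vision.get_calibration("wrist");im=vision.capture("wrist");np.save("w1.npy",{k:c[k] for k in c},allow_pickle=True)
cv2.imwrite("pics/w1.png",im[:,:,::-1])
E
```

```text
move cm [0.1  0.02 9.97] yaw -0.002
t 1.7 tcp [ 565.5 -246.6  249.7] head 127.11 tilt [-0.001  0.    -1.   ] F [ 0.2 -0.7 -0.4] T [-0.   -0.   -0.02] w 75.9 gf 0.0 q [ 0.67  0.45 -0.51  1.5   0.23  1.25  0.78]
```

View pics/w1.png

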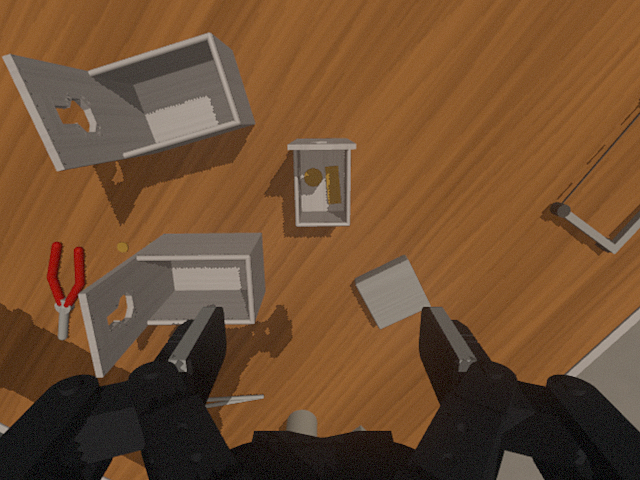

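The wrist view shows the small box with its plate top edge at (288,146)-(356,146) and front rim at (295,226)-(350,225). Disc and strip are inside, and the box is nearly aligned with the tool.

```bash
python3 - <<'E'
from h import *
c=np.load("w1.npy",allow_pickle=True).item()
im=cv2.imread("pics/w1.png")
P=lambda u,z:onz(c,u,z)[:2]*1000
pl,pr,fl,fr=P((288,150),.115),P((356,150),.115),P((295,226.5),.055),P((350.5,225.5),.055)
pm,fm=(pl+pr)/2,(fl+fr)/2
print(pl,pr,fl,fr, np.linalg.norm(pl-pr),np.linalg.norm(fl-fr))
d=pr-pl;print("head plate",np.degrees(np.arctan2(d[1],d[0]))+90,"front",np.degrees(np.arctan2(*(fr-fl)[::-1]))+90)
d=pm-fm;print("axis",np.degrees(np.arctan2(d[1],d[0])),np.linalg.norm(d))
u=d/np.linalg.norm(d);print("centre",fm+40*u,"grasp",fm+24*u)
E
```

```text
[ 512.92854478 -218.80598817] [ 554.0790722 -187.7903898] [ 558.42869389 -279.76929622] [ 600.63324609 -246.7059345 ] 51.52992575406004 53.613525487222965
head plate 127.0057291534419 front 128.075414428351
axis 127.52046369766369 75.57270955722849
centre [ 555.16918025 -231.51218076] grasp [ 564.91389615 -244.2023546 ]
```

>>> move_arm:
  translation:
    - [0.15,0.05,3.5]
    - [0.15,0.05,7]
    - [0.15,0.05,10.5]
    - [0.15,0.05,14]
    - [0.15,0.05,17]
    - [0.15,0.05,20]
    - [0.15,0.05,22]
    - [0.15,0.05,22.8]
  yaw: [-0.005,-0.005,-0.005,-0.005,-0.005,-0.005,-0.005,-0.005]
  grip: [7.6,7.6,7.6,7.6,7.6,7.6,7.6,7.6]

```text
time_s: 2.55
tcp_pos: [0.5625, -0.2458, 0.0194]
ee_rot: [[-0.603, 0.798, -0.004], [0.798, 0.603, 0.001], [0.003, -0.002, -1.0]]
wrist_force: [0.1, 0.6, 0.2]
grip_width: 0.0762
grasp_force: 0.0
```

>>> move_arm:
  translation:
    - [0,0,0]
    - [0,0,0]
    - [0,0,0]
    - [0,0,0]
    - [0,0,0]
    - [0,0,0]
    - [0,0,0]
    - [0,0,0]
  yaw: [0,0,0,0,0,0,0,0]
  grip: [6.5,5.8,5.4,5,4.8,4.6,4.6,4.6]

```text
time_s: 3.35
tcp_pos: [0.5653, -0.2464, 0.0239]
ee_rot: [[-0.604, 0.797, 0.002], [0.797, 0.604, -0.001], [-0.002, 0.001, -1.0]]
wrist_force: [-1.7, 1.1, 7.4]
grip_width: 0.0493
grasp_force: 61.0
```

```bash
python3 - <<'E'
from h import *
goal((564.9,-245,22),127.4)
E
```

```text
move cm [0.14 0.05 0.19] yaw -0.005
t 3.35 tcp [ 565.3 -246.4   23.9] head 127.12 tilt [ 0.002 -0.001 -1.   ] F [-1.7  1.1  7.4] T [0.18 0.37 0.09] w 49.3 gf 61.0 q [ 0.62  0.66 -0.44  1.75  0.37  0.81  0.65]
```

>>> move_arm:
  translation:
    - [0,0,-0.3]
    - [0,0,-1.2]
    - [0,0,-3]
    - [0,0,-5]
    - [0,0,-7.5]
    - [0,0,-10]
    - [0,0,-11.7]
    - [0,0,-12.5]
  yaw: [0,0,0,0,0,0,0,0]
  grip: [4.6,4.6,4.6,4.6,4.6,4.6,4.6,4.6]

```text
time_s: 4.15
tcp_pos: [0.5652, -0.2463, 0.1494]
ee_rot: [[-0.604, 0.797, 0.003], [0.797, 0.604, -0.001], [-0.002, 0.001, -1.0]]
wrist_force: [0.8, -0.6, -3.0]
grip_width: 0.0497
grasp_force: 62.9
```

```bash
python3 - <<'E'
from h import *
goal((535,150,150),98)
E
```

```text
move cm [33.42 21.51 -0.11] yaw 0.508
t 4.15 tcp [ 565.2 -246.3  149.4] head 127.12 tilt [ 0.003 -0.001 -1.   ] F [ 0.8 -0.6 -3. ] T [-0.06 -0.09  0.  ] w 49.7 gf 62.9 q [ 0.66  0.52 -0.5   1.64  0.28  1.05  0.73]
```

>>> move_arm:
  translation:
    - [0.7,0.45,0]
    - [2.1,1.35,0]
    - [4.2,2.7,0]
    - [6.6,4.25,0]
    - [9.1,5.9,0]
    - [11.6,7.5,0]
    - [14.1,9.1,0]
    - [16.7,10.75,0]
  yaw: [0.01,0.03,0.06,0.1,0.14,0.18,0.22,0.26]
  grip: [4.6,4.6,4.6,4.6,4.6,4.6,4.6,4.6]

```text
time_s: 4.95
tcp_pos: [0.5479, -0.0465, 0.1458]
ee_rot: [[-0.376, 0.926, -0.002], [0.926, 0.376, 0.0], [0.001, -0.002, -1.0]]
wrist_force: [0.2, -0.1, -2.1]
grip_width: 0.0498
grasp_force: 62.8
```

```bash
python3 - <<'E'
from h import *
goal((535,150,150),98)
E
```

```text
move cm [18.69  6.2  -0.41] yaw 0.246
t 4.95 tcp [547.9 -46.5 145.8] head 112.12 tilt [-0.002  0.    -1.   ] F [ 0.2 -0.1 -2.1] T [-0.01 -0.05 -0.02] w 49.8 gf 62.8 q [ 0.35  0.43 -0.49  1.8   0.24  0.97  0.15]
```

>>> move_arm:
  translation:
    - [2.6,0.9,0]
    - [5.2,1.8,0]
    - [8,2.7,0]
    - [10.8,3.6,0]
    - [13.5,4.5,0]
    - [16,5.3,0]
    - [17.8,5.9,0]
    - [18.7,6.2,0]
  yaw: [0.04,0.08,0.12,0.16,0.19,0.22,0.24,0.246]
  grip: [4.6,4.6,4.6,4.6,4.6,4.6,4.6,4.6]

```text
time_s: 5.75
tcp_pos: [0.5343, 0.151, 0.146]
ee_rot: [[-0.144, 0.99, -0.002], [0.99, 0.144, 0.001], [0.001, -0.002, -1.0]]
wrist_force: [0.1, -0.4, -3.1]
grip_width: 0.05
grasp_force: 62.9
```

>>> move_arm:
  translation:
    - [0,0,0.4]
    - [0.2,0,1.5]
    - [0.4,0,3]
    - [0.6,0,4.5]
    - [0.9,0,6]
    - [1.1,0,7.1]
    - [1.2,0,7.5]
    - [1.2,0,7.5]
  yaw: [0,0,0,0,0,0,0,0]
  grip: [4.6,4.6,4.6,4.6,4.6,4.6,4.6,4.6]

```text
time_s: 6.55
tcp_pos: [0.5339, 0.1597, 0.0712]
ee_rot: [[-0.141, 0.99, -0.001], [0.99, 0.141, -0.001], [-0.0, -0.001, -1.0]]
wrist_force: [0.5, -0.1, -3.1]
grip_width: 0.0502
grasp_force: 62.8
```

```bash
python3 - <<'E'
from h import *
goal((535,163,74),98)
c=vision.get_calibration("wrist");im=vision.capture("wrist");np.save("w2.npy",c,allow_pickle=True)
cv2.imwrite("pics/w2.png",im[:,:,::-1])
E
```

```text
move cm [ 0.31  0.16 -0.28] yaw 0.002
t 6.55 tcp [533.9 159.7  71.2] head 98.11 tilt [-0.001 -0.001 -1.   ] F [ 0.5 -0.1 -3.1] T [-0.08 -0.01 -0.  ] w 50.2 gf 62.8 q [-0.07  0.52 -0.44  1.86  0.29  0.82 -0.52]
```

View pics/w2.png

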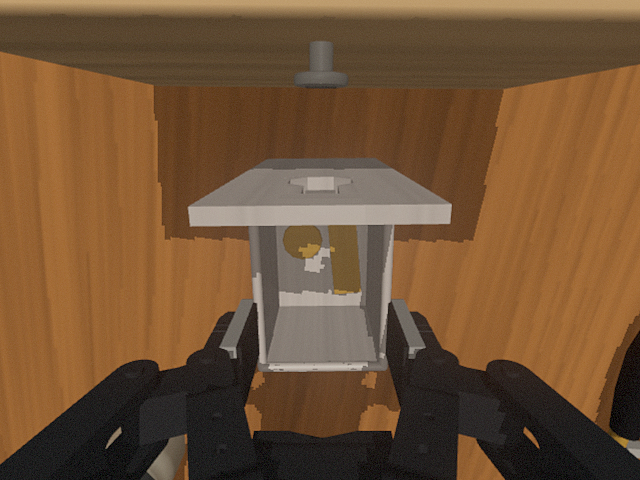

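The wrist view shows the stud head at (321,79), its shank at (320,55), and the plate's top edge from (190,208) to (450,205). The board's foot line is at about (155,86)-(505,89) and its top front edge at v≈18. The box is nearly square on and centred, with both offcuts in it.

```bash
python3 - <<'E'
from h import *
c=np.load("w2.npy",allow_pickle=True).item()
im=cv2.imread("pics/w2.png");g=cv2.GaussianBlur(cv2.cvtColor(im,cv2.COLOR_BGR2GRAY),(5,3),0).astype(float);dv=np.abs(np.gradient(g,axis=0))
def line(us,lo,hi):
    us=np.array(us);v=np.array([lo+np.argmax(dv[lo:hi,u]) for u in us],float)
    k=np.ones(len(us),bool)
    for _ in range(5):
        p=np.polyfit(us[k],v[k],1);k=np.abs(v-np.polyval(p,us))<1.5
    print(p,k.mean());return p
def hd(p,u1,u2,z):
    a,b=[onz(c,(u,np.polyval(p,u)),z)*1000 for u in(u1,u2)];d=b-a
    print(np.round(a,1),np.round(b,1),"head",np.degrees(np.arctan2(d[1],d[0]))+90);return a,b
t=line(range(10,630,5),8,30);A=hd(t,10,630,.155)
f=line(range(170,490,5),80,96);B=hd(f,170,490,0)
l=line(range(200,440,4),215,230);D=hd(l,190,450,.1623)
# plate ends and stud
gh=np.abs(np.gradient(g,axis=1));r=g[210:220].mean(0);e=np.abs(np.gradient(r))
uL=170+np.argmax(e[170:210]);uR=430+np.argmax(e[430:470])
L,R=[onz(c,(u,215),.1623)*1000 for u in(uL,uR)];print("plate",uL,uR,L,R,np.linalg.norm(L-R))
for row in (76,79,82):
    e=np.abs(np.gradient(g[row]));print("head",280+np.argmax(e[280:320]),322+np.argmax(e[322:360]))
for row in (50,58):
    e=np.abs(np.gradient(g[row]));print("shank",300+np.argmax(e[300:320]),322+np.argmax(e[322:345]))
S=onz(c,(321,76),.130)*1000;print("stud at v76,z130",S)
n=A[1]-A[0];n=np.array([-n[1],n[0]])/np.hypot(*n[:2]);print("n",n,"head->board",n@(A[0][:2]-S[:2]),"plate front->board top",n@(A[0][:2]-(L+R)[:2]/2),"foot-top",n@(B[0]-A[0])[:2], "lateral plate-stud",np.array([n[1],-n[0]])@((L+R)[:2]/2-S[:2]))
E
```

```text
[4.93252882e-03 1.30488433e+01] 0.47580645161290325
[465.9 244.9 155. ] [578.7 260.2 155. ] head 97.73579992390836
[2.98053143e-02 7.40653609e+01] 0.578125
[436.6 244.8   0. ] [617.2 265.1  -0. ] head 96.41280358733927
[-8.43984440e-03  2.27333871e+02] 1.0
[502.4 211.2 162.3] [552.6 218.7 162.3] head 98.5234347040396
plate 188 450 [501.95376246 213.32573142 162.3       ] [552.17846492 220.40383901 162.3       ] 50.72100495511456
head 295 346
head 295 346
head 296 345
shank 310 332
shank 310 332
stud at v76,z130 [523.42397826 244.86082452 130.        ]
n [-0.13460535  0.99089929] head->board 7.767806165367515 plate front->board top 35.99931250698506 foot-top 3.8968673096537114 lateral plate-stud -0.1594273113967497
```

>>> move_arm:
  translation:
    - [0.2,0,-0.1]
    - [0.5,-0.05,-0.2]
    - [0.8,-0.05,-0.28]
    - [1.1,-0.05,-0.28]
    - [1.4,-0.05,-0.28]
    - [1.6,-0.05,-0.28]
    - [1.6,-0.05,-0.28]
    - [1.6,-0.05,-0.28]
  yaw: [0.005,0.01,0.015,0.015,0.015,0.015,0.015,0.015]
  grip: [4.6,4.6,4.6,4.6,4.6,4.6,4.6,4.6]

```text
time_s: 7.4
tcp_pos: [0.5314, 0.176, 0.0747]
ee_rot: [[-0.127, 0.992, -0.0], [0.992, 0.127, -0.0], [-0.0, -0.0, -1.0]]
wrist_force: [0.0, 0.6, -2.9]
grip_width: 0.05
grasp_force: 62.8
```

```bash
python3 - <<'E'
from h import *
goal(None,0)
ims=[]
for n,X in (("scene",(.528,.237,.13)),("side",(.528,.237,.13))):
    c=vision.get_calibration(n);im=vision.capture(n)[:,:,::-1];cv2.imwrite(f"pics/{n}2.png",im)
    u=np.round(proj(c,np.array(X))).astype(int)-[40,45];print(n,u)
    ims.append(cv2.resize(im[u[1]:u[1]+60,u[0]:u[0]+80],(400,300),interpolation=cv2.INTER_CUBIC))
c=vision.get_calibration("wrist");im=vision.capture("wrist")[:,:,::-1];np.save("w3.npy",c,allow_pickle=True);cv2.imwrite("pics/w3.png",im)
w=cv2.resize(im[0:240,160:480],(400,300));print(w.shape)
m=np.vstack([np.hstack(ims),np.hstack([w,np.zeros_like(w)])])
cv2.imwrite("pics/m3.png",m)
E
```

```text
t 7.4 tcp [531.4 176.   74.7] head 97.27 tilt [-0. -0. -1.] F [ 0.   0.6 -2.9] T [-0.08  0.01  0.01] w 50.0 gf 62.8 q [-0.1   0.52 -0.43  1.86  0.29  0.83 -0.56]
scene [317 111]
side [162 117]
(300, 400, 3)
```

View pics/m3.png

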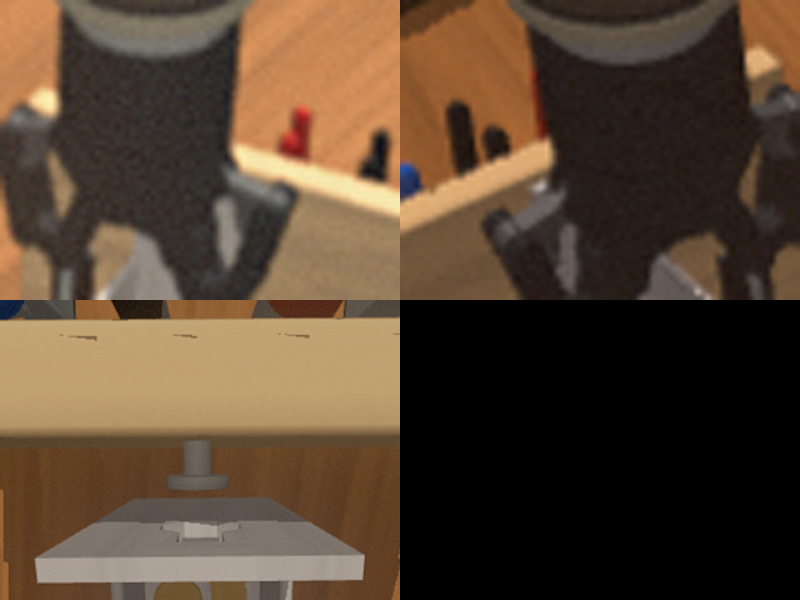

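```bash
python3 - <<'E'
from h import *
c=np.load("w3.npy",allow_pickle=True).item();im=cv2.imread("pics/w3.png");g=cv2.cvtColor(im,cv2.COLOR_BGR2GRAY).astype(float)
C=-np.array(c["R"]).T@np.array(c["t"]);print("cam",C)
def sub(e,lo,hi):
    k=lo+np.argmax(e[lo:hi]);a,b,d=e[k-1:k+2];q=a-2*b+d;return k+(0.5*(a-d)/q if q else 0)
for c0,c1 in((200,240),(300,340),(400,440)):
    e=np.abs(np.gradient(cv2.GaussianBlur(g,(1,5),0)[:,c0:c1].mean(1)))
    v=[sub(e,10,22),sub(e,98,118),sub(e,198,212),sub(e,216,232)]
    print("v back,front,plate rows",np.round(v,2), "thick@.155",np.linalg.norm(onz(c,(320,v[0]),.155)-onz(c,(320,v[1]),.155))*1000)
    if c0==300: V=v
for r in (212,216,220):
    e=np.abs(np.gradient(cv2.GaussianBlur(g,(3,1),0)[r-1:r+2].mean(0)));uL,uR=sub(e,180,200),sub(e,440,460)
    print("plate",uL,uR,np.linalg.norm(onz(c,(uL,r),.1647)-onz(c,(uR,r),.1647))*1000)
for r in (145,149):
    e=np.abs(np.gradient(g[r-1:r+2].mean(0)));a,b=sub(e,285,305),sub(e,330,352);print("head",a,b,np.linalg.norm(onz(c,(a,r),.13)-onz(c,(b,r),.13))*1000)
for r in (120,130):
    e=np.abs(np.gradient(g[r-1:r+2].mean(0)));a,b=sub(e,298,318),sub(e,318,340);print("shank",a,b)
T=np.array(ctrl.read_state()["ee_rot"]);o=onz(c,(320,225),.1647)
for n,u,z in(("plateL",(uL,221),.1647),("plateR",(uR,221),.1647),("stud",((a+b)/2,149),.13),("frontT",(320,V[1]),.155),("plate rear",(320,V[2]),.1647)):
    print(n,np.round(T.T@(onz(c,u,z)-ctrl.read_state()["tcp_pos"])*1000,1))
E
```

```text
cam [0.52391582 0.25025132 0.23822814]
v back,front,plate rows [ 15.45 108.06 205.8  225.64] thick@.155 16.780646233583745
v back,front,plate rows [ 15.03 107.33 204.91 224.7 ] thick@.155 16.70981059210388
v back,front,plate rows [ 14.17 106.79 203.96 223.83] thick@.155 16.752594360985658
plate 187.95722300140253 450.5617760617761 51.482013799818645
plate 188.51781737193764 450.2716894977169 51.47938635304163
plate 188.91466854724965 449.9636678200692 51.5055135392913
head 293.8888888888889 340.3666666666667 12.731766923704507
head 293.94444444444446 339.75 12.585722254005308
shank 306.7857142857143 327.8269230769231
shank 307.72222222222223 327.77272727272725
plateL [ 56.1 -24.5 -90. ]
plateR [ 56.   27.1 -90. ]
stud [ 67.7   0.6 -55.3]
frontT [ 77.6   1.4 -80.3]
plate rear [ 59.3   1.4 -90. ]
```

The wrist crop shows the stud head at full-frame (318,149) and the plate centred at u=319.5. It is square to the board with a gap of about 18 mm, and the offcuts are in the box. I'm easing in.

>>> move_arm:
  translation:
    - [0.2,-0.05,0]
    - [0.4,-0.05,0]
    - [0.6,-0.05,0]
    - [0.75,-0.05,0]
    - [0.9,-0.05,0]
    - [1.0,-0.05,0]
    - [1.1,-0.05,0]
    - [1.2,-0.05,0]
  yaw: [0,0,0,0,0,0,0,0]
  grip: [4.6,4.6,4.6,4.6,4.6,4.6,4.6,4.6]

```text
time_s: 8.35
tcp_pos: [0.5295, 0.188, 0.0748]
ee_rot: [[-0.127, 0.992, 0.0], [0.992, 0.127, -0.0], [-0.0, 0.0, -1.0]]
wrist_force: [-0.6, 0.5, -3.1]
grip_width: 0.0501
grasp_force: 62.8
```

```bash
python3 - <<'E'
from h import *
goal(None,0)
im=vision.capture("wrist")[:,:,::-1];np.save("w4.npy",vision.get_calibration("wrist"),allow_pickle=True);cv2.imwrite("pics/w4.png",im)
cv2.imwrite("pics/w4c.png",cv2.resize(im[60:260,180:460],(784,560),interpolation=cv2.INTER_CUBIC))
E
```

```text
t 8.35 tcp [529.5 188.   74.8] head 97.27 tilt [ 0. -0. -1.] F [-0.6  0.5 -3.1] T [-0.1  -0.01  0.01] w 50.1 gf 62.8 q [-0.12  0.52 -0.43  1.85  0.29  0.83 -0.58]
```

View pics/w4c.png

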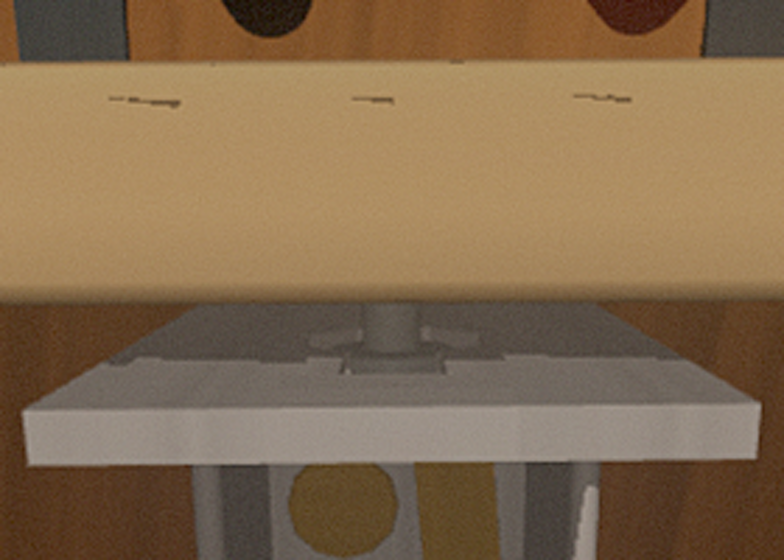

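The stud's shank runs into the keyhole, centred at crop u≈392 against 393 for the slot, with no contact force. I'll press on.

>>> move_arm:
  translation:
    - [0.1,0,0]
    - [0.2,0,0]
    - [0.3,0,0]
    - [0.4,0,0]
    - [0.45,0,0]
    - [0.5,0,0]
    - [0.55,0,0]
    - [0.6,0,0]
  yaw: [0,0,0,0,0,0,0,0]
  grip: [4.6,4.6,4.6,4.6,4.6,4.6,4.6,4.6]

```text
time_s: 9.2
tcp_pos: [0.5287, 0.1939, 0.0748]
ee_rot: [[-0.127, 0.992, -0.0], [0.992, 0.127, -0.0], [-0.0, -0.0, -1.0]]
wrist_force: [0.2, -1.3, -2.7]
grip_width: 0.0496
grasp_force: 62.8
```

>>> move_arm:
  translation:
    - [0.05,0,0]
    - [0.1,0,0]
    - [0.15,0,0]
    - [0.2,0,0]
    - [0.2,0,0]
    - [0.2,0,0]
    - [0.2,0,0]
    - [0.2,0,0]
  yaw: [0,0,0,0,0,0,0,0]
  grip: [4.6,4.6,4.6,4.6,4.6,4.6,4.6,4.6]

```text
time_s: 10.0
tcp_pos: [0.5284, 0.1942, 0.0744]
ee_rot: [[-0.125, 0.992, -0.001], [0.992, 0.125, -0.002], [-0.002, -0.001, -1.0]]
wrist_force: [0.5, -5.7, -4.5]
grip_width: 0.0499
grasp_force: 62.9
```

```bash
python3 - <<'E'
from h import *
goal(None,0)
im=vision.capture("wrist")[:,:,::-1];cv2.imwrite("pics/w5.png",im)
cv2.imwrite("pics/w5c.png",cv2.resize(im[60:260,180:460],(784,560),interpolation=cv2.INTER_CUBIC))
E
```

```text
t 10.0 tcp [528.4 194.2  74.4] head 97.19 tilt [-0.001 -0.002 -1.   ] F [ 0.5 -5.7 -4.5] T [-1.28 -0.17 -0.16] w 49.9 gf 62.9 q [-0.14  0.53 -0.43  1.85  0.29  0.83 -0.59]
```

View pics/w5c.png

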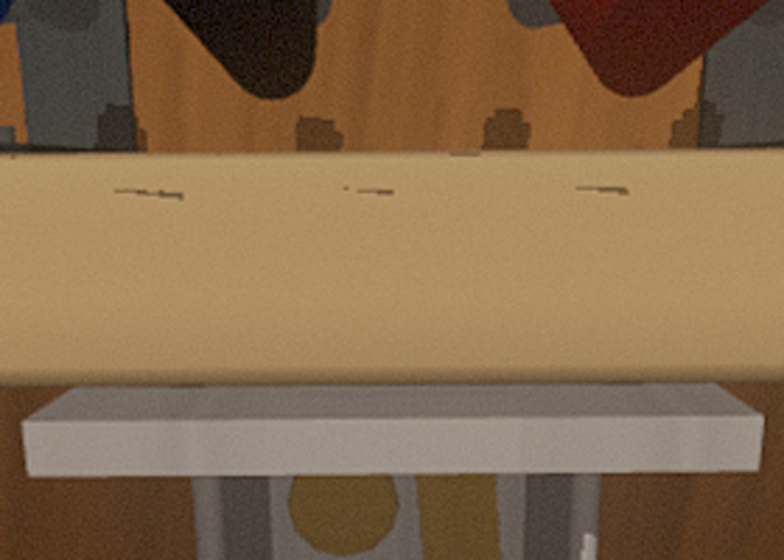

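The plate now lies flat on the board. The travel matched the measured 18 mm gap, the force rose only then, and the view shows just the 10 mm of plate above the board top. Next I lower it.

>>> move_arm:
  translation:
    - [0,0,0.2]
    - [0,0,0.4]
    - [0,0,0.6]
    - [0,0,0.8]
    - [0,0,1.0]
    - [0,0,1.2]
    - [0,0,1.4]
    - [0,0,1.6]
  yaw: [0,0,0,0,0,0,0,0]
  grip: [4.6,4.6,4.6,4.6,4.6,4.6,4.6,4.6]

```text
time_s: 10.85
tcp_pos: [0.5292, 0.1943, 0.0591]
ee_rot: [[-0.125, 0.992, 0.001], [0.992, 0.125, -0.002], [-0.002, 0.001, -1.0]]
wrist_force: [1.1, -6.5, 1.3]
grip_width: 0.0498
grasp_force: 63.5
```

```bash
python3 - <<'E'
from h import *
goal(None,0)
E
```

```text
t 10.85 tcp [529.2 194.3  59.1] head 97.18 tilt [ 0.001 -0.002 -1.   ] F [ 1.1 -6.5  1.3] T [-1.37 -0.23 -0.13] w 49.8 gf 63.5 q [-0.14  0.55 -0.42  1.86  0.31  0.8  -0.6 ]
```

>>> move_arm:
  translation:
    - [0,0,0.1]
    - [0,0,0.15]
    - [0,0,0.2]
    - [0,0,0.25]
    - [0,0,0.3]
    - [0,0,0.35]
    - [0,0,0.4]
    - [0,0,0.4]
  yaw: [0,0,0,0,0,0,0,0]
  grip: [4.6,4.6,4.6,4.6,4.6,4.6,4.6,4.6]

```text
time_s: 11.65
tcp_pos: [0.5293, 0.1943, 0.0555]
ee_rot: [[-0.125, 0.992, 0.001], [0.992, 0.125, -0.002], [-0.002, 0.001, -1.0]]
wrist_force: [-0.4, -7.2, 4.4]
grip_width: 0.0496
grasp_force: 63.9
```

```bash
python3 - <<'E'
from h import *
goal(None,0)
E
```

```text
t 11.65 tcp [529.3 194.3  55.5] head 97.18 tilt [ 0.001 -0.002 -1.   ] F [-0.4 -7.2  4.4] T [-1.62  0.01 -0.15] w 49.6 gf 63.9 q [-0.15  0.55 -0.42  1.86  0.31  0.79 -0.61]
```

>>> move_arm:
  translation:
    - [0,0,0.05]
    - [0,0,0.1]
    - [0,0,0.15]
    - [0,0,0.2]
    - [0,0,0.25]
    - [0,0,0.25]
    - [0,0,0.25]
    - [0,0,0.25]
  yaw: [0,0,0,0,0,0,0,0]
  grip: [4.6,4.6,4.6,4.6,4.6,4.6,4.6,4.6]

```text
time_s: 12.45
tcp_pos: [0.5296, 0.1942, 0.0546]
ee_rot: [[-0.125, 0.992, 0.002], [0.992, 0.125, -0.002], [-0.003, 0.002, -1.0]]
wrist_force: [-5.2, -11.3, 23.2]
grip_width: 0.0496
grasp_force: 66.0
```

```bash
python3 - <<'E'
from h import *
goal(None,0)
im=vision.capture("wrist")[:,:,::-1];cv2.imwrite("pics/w6.png",im)
cv2.imwrite("pics/w6c.png",cv2.resize(im[100:380,140:500],(720,560),interpolation=cv2.INTER_CUBIC))
E
```

```text
t 12.45 tcp [529.6 194.2  54.6] head 97.19 tilt [ 0.002 -0.002 -1.   ] F [ -5.2 -11.3  23.2] T [-2.36  1.19  0.07] w 49.6 gf 66.0 q [-0.15  0.55 -0.42  1.86  0.31  0.79 -0.61]
```

View pics/w6c.png

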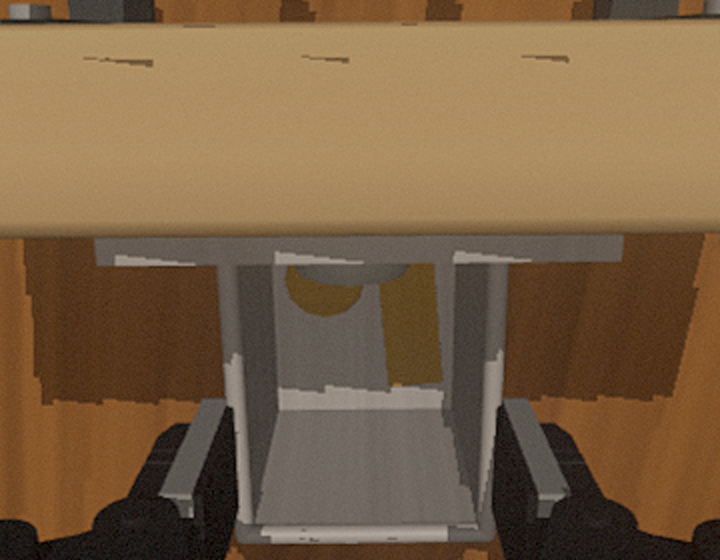

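>>> move_arm:
  translation:
    - [-0.05,0,-0.05]
    - [-0.1,0,-0.1]
    - [-0.1,0,-0.12]
    - [-0.1,0,-0.12]
    - [-0.1,0,-0.12]
    - [-0.1,0,-0.12]
    - [-0.1,0,-0.12]
    - [-0.1,0,-0.12]
  yaw: [0,0,0,0,0,0,0,0]
  grip: [4.6,4.6,4.6,4.6,4.6,4.6,4.6,4.6]

```text
time_s: 13.3
tcp_pos: [0.5295, 0.1943, 0.0549]
ee_rot: [[-0.126, 0.992, 0.002], [0.992, 0.126, -0.001], [-0.001, 0.002, -1.0]]
wrist_force: [-1.6, -5.6, 10.4]
grip_width: 0.0498
grasp_force: 64.6
```

```bash
python3 - <<'E'
from h import *
goal(None,0)
E
```

```text
t 13.3 tcp [529.5 194.3  54.9] head 97.22 tilt [ 0.002 -0.001 -1.   ] F [-1.6 -5.6 10.4] T [-1.31  0.38 -0.04] w 49.8 gf 64.6 q [-0.15  0.55 -0.42  1.86  0.31  0.79 -0.61]
```

>>> move_arm:
  translation:
    - [-0.05,0,-0.05]
    - [-0.08,0,-0.07]
    - [-0.08,0,-0.07]
    - [-0.08,0,-0.07]
    - [-0.08,0,-0.07]
    - [-0.08,0,-0.07]
    - [-0.08,0,-0.07]
    - [-0.08,0,-0.07]
  yaw: [0,0,0,0,0,0,0,0]
  grip: [4.6,4.6,5.0,5.2,5.5,6,6.8,7.4]

```text
time_s: 14.1
tcp_pos: [0.5285, 0.1943, 0.0541]
ee_rot: [[-0.127, 0.992, -0.0], [0.992, 0.127, 0.0], [0.0, -0.0, -1.0]]
wrist_force: [-0.2, -0.3, 0.0]
grip_width: 0.0739
grasp_force: 0.0
```

```bash
python3 - <<'E'
from h import *
goal(None,0)
E
```

```text
t 14.1 tcp [528.5 194.3  54.1] head 97.29 tilt [-0.  0. -1.] F [-0.2 -0.3  0. ] T [ 0.04 -0.01  0.02] w 73.9 gf 0.0 q [-0.14  0.55 -0.42  1.87  0.31  0.79 -0.6 ]
```

>>> move_arm:
  translation:
    - [-0.3,0,0]
    - [-0.8,0,-0.3]
    - [-1.0,0,-1.5]
    - [-1.0,0,-3.5]
    - [-1.0,0,-6]
    - [-1.5,0,-9]
    - [-3,0,-12]
    - [-6,0,-15]
  yaw: [0,0,0,0,0,0,0,0]
  grip: [7.4,7.4,7.4,7.4,7.4,7.4,7.4,7.4]

```text
time_s: 14.9
tcp_pos: [0.5358, 0.1364, 0.2067]
ee_rot: [[-0.13, 0.991, 0.001], [0.991, 0.13, 0.002], [0.002, 0.001, -1.0]]
wrist_force: [0.9, -0.3, -0.6]
grip_width: 0.0738
grasp_force: 0.0
```

>>> move_arm:
  translation:
    - [-3,0,-0.5]
    - [-6,0,-1]
    - [-9,0,-1.5]
    - [-12,0,-2]
    - [-15,0,-2]
    - [-18,0,-2]
    - [-19,0,-2]
    - [-19,0,-2]
  yaw: [0,0,0,0,0,0,0,0]
  grip: [7.4,7.4,7.4,7.4,7.4,7.4,7.4,7.4]

```text
time_s: 15.7
tcp_pos: [0.5603, -0.0558, 0.2248]
ee_rot: [[-0.123, 0.992, 0.0], [0.992, 0.123, -0.0], [-0.0, 0.0, -1.0]]
wrist_force: [-0.9, 0.9, -0.2]
grip_width: 0.074
grasp_force: 0.0
```

```bash
python3 - <<'E'
from h import *
goal(None,0)
ims=[]
for n in ("scene","side"):
    c=vision.get_calibration(n);im=vision.capture(n)[:,:,::-1];cv2.imwrite(f"pics/{n}7.png",im)
    u=np.round(proj(c,np.array((.53,.22,.09)))).astype(int)-[50,50];print(n,u)
    ims.append(cv2.resize(im[u[1]:u[1]+100,u[0]:u[0]+100],(400,400),interpolation=cv2.INTER_CUBIC))
    for k,b,z in (("plate top corners",-26,.147),("",26,.147)):
        n_=np.array([-.133,.991]);l=np.array([.991,.133]);P=np.array([522.5,253.])+b*l-4*n_
        print(k,(proj(c,np.array([*P/1000,z]))-u)*4)
cv2.imwrite("pics/m7.png",np.hstack(ims))
E
```

```text
t 15.7 tcp [560.3 -55.8 224.8] head 97.08 tilt [ 0. -0. -1.] F [-0.9  0.9 -0.2] T [ 0.03 -0.01  0.05] w 74.0 gf 0.0 q [ 0.31  0.36 -0.41  1.68  0.15  1.14 -0.02]
scene [302 124]
plate top corners [183.21023366  77.93881515]
 [265.94195388 102.30992377]
side [159 131]
plate top corners [104.63913795 107.14338265]
 [194.57306319  66.90566238]
```

View pics/m7.png

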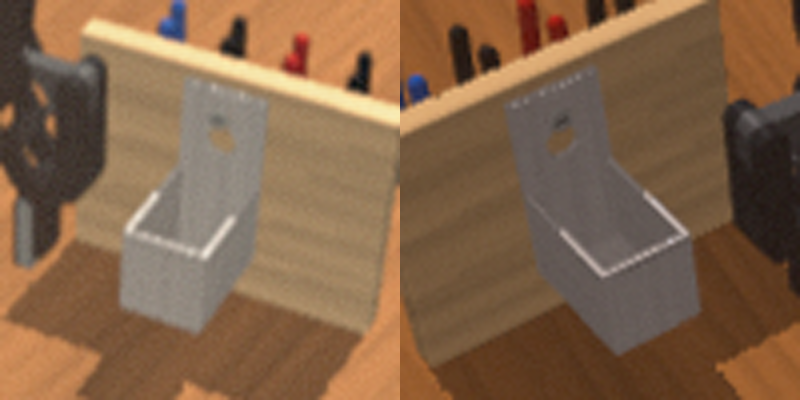

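The box hangs flat and upright on the stud, with plate top corners at crop (185,80) and (267,102). The fully-down prediction was (183,78) and (266,102), so it is fully down. The head sits in the slot above the empty large end.

```bash
python3 -c "
from workcell import ctrl
print(ctrl.job_done())"
```

```text
the job is handed in; nothing more can be done
None
```

The smallest box is hanging flat and fully down on the stud and has been released. Both brass offcuts were in it when last seen, just before release. The block, jar and saw were not touched, and the job is handed in at about 16 s.

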